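# Seat a drilling jig's hold-down knob, ease it a quarter turn and hold it

### The arm

A 7-joint arm with a two-finger parallel gripper is mounted at the origin on a cart in front of the work surface, level with it; the furniture and walls round the work are solid. World frame = base frame: x ahead of the robot, y to its left, z up, the work surface at z = 0. Lengths are in m, angles in rad, forces in N, time in s.
With the tool pointing down it reaches from about 0.4 to 0.875 m from the base axis. Payload 19.3 kg.
Tool frame: the origin (TCP) lies between the finger pads, 19 mm behind the fingertips; this is the grasp point; z points along the fingers, y is the line along which they close (so a half turn about z gives the same grasp; the last joint's range is limited). The gripper opens to 85 mm and grips with 20 to 120 N. Pads are 22 mm wide; open, the fingers measure 114 mm over their backs; the gripper's body (76 mm by 85 mm) begins 54 mm behind the grasp point. The pads swing forward as they close: fully open they stand 13 mm farther back than shut.
Start: joints at [1.128, 0.521, -0.036, 1.599, 0.021, 1.021, -0.113], TCP at [0.228, -0.582, 0.25] pointing down, gripper open.
Joint ranges: [-2.91, 2.91], [-0.3, 2.13], [-1.5, 1.42], [0.17, 2.43], [-1.26, 4.41], [0.16, 1.93], [-2.52, 2.52]. Speed limits (rad/s): [1.89, 1.89, 2.39, 2.39, 3.01, 3.01, 3.01].

### API

Orientations are given as a rotation vector (axis times angle).
In Python, from plant import r, eoat, kin, readout, vision, job_done gives the robot as it stands. Calls block until the motion is done:
- r.movep(position, orientation): joint-space move of the TCP to a pose.
- r.line_to(position, rotation=None, feed=0.15, max_force=None): straight line of the TCP; rotation=None keeps the orientation; feed is the mean speed in m/s. With max_force (N) it stops when the force on the tool has changed by that much, and returns True; else False.
- r.move_j(angles): joint-space move.
- eoat.set_gripper(opening, grasp_force=None): opening from 0.0 (shut) to 1.0 (fully open); grasp_force is the grip in N (None keeps the last); returns when the fingers have stopped.
- r.hold(seconds).
- kin.ik(position, orientation): joint angles nearest the present ones, or None.
- readout.sense(): the state.
- vision.camera(name): name is "scene" or "side" or "wrist"; returns a dict with "frame" (420x560x3 uint8, red, green, blue), "depth" (420x560 float32, m along the optical axis (not along the pixel's ray), 0 where there is no reading), "fovy" (degrees; the focal length in pixels is half the picture's height over the tangent of half this angle, whatever the lens; pixels are square), "cx", "cy" (the principal point, pixels), "T" (4x4, takes a point from camera to world coordinates). Camera axes: x right, y down, z forward; pixel columns grow to the right and rows downward; lengths in m; the calibration is good to about 2 mm. The wrist camera is an equidistant fisheye: a pixel r from the principal point sees the ray r / f radians off the axis. A picture is of the moment at which its call begins.
A pose or a line that the arm cannot do raises r.Unreachable and nothing moves.
- job_done(): hands the job in; it is judged then, once.
The state is a dict: "time": time; "joint_pos": joint angles; "joint_vel": joint speeds; "joint_efforts": joint torques, N m; "eef_pos": TCP position; "ee_rot": TCP orientation; "force": force on the tool from outside, world axes, zero at the start; "ft_torque": the same for the moment, N m; "grip_width": opening from 0.0 (shut) to 1.0 (fully open); "grip_force": force on a finger pad.
Only numpy, scipy, OpenCV 4.12 (cv2) and the standard library are available. Lean on these libraries where they do the work, as an engineer would, in place of code of your own. Each camera call takes 0.05 s, during which the arm holds its last target. There are 200 camera calls.

### The job

A sapele strip lies under the hold-down bar of the drilling jig. Press the bar's captive black knob down against its spring and turn it clockwise so that its thread catches, screw it down until it bottoms out and the bar clamps the strip, then back it off a quarter turn so that the strip can just be tapped along under the drill guide. Finish still gripping the knob there, not letting it go; leave the strip and the things lying round the jig where they are.

Things in the scene. Friction and masses are not known exactly. Their poses are not given: they have to be found in the camera images.
- jig: plywood drilling jig screwed to the bench, 130 x 200 x 18 mm, origin under the centre of its base; x axis away from the robot to the dark fence (46 mm high), y along the fence. Screw and knob stand upright at x = -12 mm, y = 0 over a brass threaded insert. Aluminium drill guide, top 64 mm above the bench, at x = 11 to 65, y = 60 to 88 mm. Left of it a vice, 125 mm high; behind it a tall cabinet
- knob_grip (a point): point on the knob's vertical axis to put the TCP at: 8 mm under the top of the black fluted round knob (42 mm in diameter, 24 mm tall, white index line on top), 26 mm above the top of the bar. 94 mm above the bench while the bar is raised, 84 mm when seated; turns with the knob
- knob_turn (a joint): turn of the knob, rad, growing clockwise from above; starts at -1.0 to -0.2, thread not engaged. Only if it is pressed down 6 to 7.5 mm (spring about 6 N) while it turns past 0 does the thread catch; else it butts or turns idly. Caught, it goes down 8 mm a turn, up when turned back, and stays where it is left (friction 0.06 N m). Hard stop at 3.4: bottomed out
- bar_drop (a joint): how far bar and knob have gone down, m: 0 = raised by the spring, 0.0076 = pressed against the mouth of the thread (stops there until the thread catches), 0.0103 = seated, clamping the strip; 0.0083 = a quarter turn back from there (0.3 mm less under load)
- hold_bar: blue hold-down bar, 105 x 30 x 14 mm, along the jig's x axis from the heel block to a rubber toe pad over the strip; it only moves up and down, with the knob. Its top is 68 mm above the bench when raised, 58 mm when seated. Origin on the screw axis, at bench height when seated
- knob: the black knob that is gripped (origin on its axis, at bench height when seated)
- strip: red-brown sapele strip, 200 x 30 x 22 mm, loose, lying along the fence under the toe pad; origin at the centre of its underside
- pencil: bystander: flat carpenter's pencil, 193 x 14 x 8 mm, behind the fence
- spare_block: bystander: sawn wood offcut, 120 x 22 x 22 mm, behind the jig to the left

How it is judged:
On the way, in this order (a step that is already met when the one before it is completed fails the run):
1. the knob has been pressed down and its thread has caught (value of joint knob_turn above 0.3 rad and value of joint bar_drop above 0.0058 m), for 0.2 s.
2. the knob is screwed down until it bottoms out and the bar presses on the strip (value of joint knob_turn above 3.3 rad and value of joint bar_drop above 0.0092 m and contact force between hold_bar and strip above 1 N), for 0.2 s.
At the end, for the whole second after the job is handed in: after bottoming out, the knob stands a quarter turn back (67 to 113 degrees; knob_turn 1.43 to 2.23), at rest, thread still engaged, fingers gripping it with over 5 N; the bar presses on the strip with under 0.5 N, and the strip lies within 15 mm of its start (value of joint knob_turn between 1.43 and 2.23 rad and velocity of joint knob_turn between -0.1 and 0.1 rad/s and value of joint bar_drop above 0.007 m and contact force between hold_bar and strip below 0.5 N and contact force between the fingers and knob above 5 N and distance of strip from where it was at the start of the episode below 0.015 m); the arm keeps its last pose, push and grip.
It fails at once if the strip is shifted by more than 20 mm (distance of strip from where it was at the start of the episode above 0.02 m).
It fails at once if a thing lying round the jig is shifted by more than 20 mm (distance of any of pencil, spare_block from where it was at the start of the episode above 0.02 m).
It also fails if it takes over 67 s, if anything falls off the work surface, if the arm or the gripper's body presses on something with over 40 N, if the wrist force passes 120 N, or if a joint passes its speed limit or range.

## Working session

There is one attempt and no reset: what is moved stays moved. The work goes in short steps, each a Python script; the robot and the scene stay as the last script left them, time stands still between calls to the robot, and variables do not carry over. Pictures are saved under pics/ and viewed, at most 10 in all, crops included, and the job is handed in when it is done.

```bash
ls; mkdir -p pics
python3 - <<'E'
from plant import r, eoat, kin, readout, vision
import cv2, numpy as np
for n in ("scene","side"):
    c=vision.camera(n); cv2.imwrite(f"pics/{n}0.png",c["frame"][:,:,::-1]); np.savez(f"{n}0.npz",**c)
    print(n,c["fovy"],c["cx"],c["cy"],c["T"].round(3).tolist())
s=readout.sense(); print(s)
E
```

```text
pics
scene 57.89865290891453 281.7737172399727 212.30170418683912 [[-0.873, -0.199, 0.446, 0.204], [-0.488, 0.37, -0.79, 0.333], [-0.008, -0.907, -0.42, 0.454], [0.0, 0.0, 0.0, 1.0]]
side 49.84757143567813 283.6405149507083 218.17228066630145 [[0.998, 0.048, -0.033, 0.586], [0.055, -0.584, 0.81, -0.996], [0.02, -0.81, -0.586, 0.584], [0.0, 0.0, 0.0, 1.0]]
{'time': 0.1, 'joint_pos': array([ 1.12781894,  0.5219388 , -0.03633309,  1.59994747,  0.02120851,
        1.02109452, -0.11279416]), 'joint_vel': array([ 0.0005684 , -0.00233232, -0.00087215, -0.00198597,  0.00231272,
       -0.00053217, -0.0006792 ]), 'joint_efforts': array([ 5.54448445e-03, -9.28478193e+01,  1.98573142e+00, -3.70526469e+01,
        1.83412613e-02,  5.37787753e-03,  1.15109547e-04]), 'eef_pos': array([ 0.22749584, -0.58182493,  0.24949421]), 'ee_rot': array([-3.08622635e+00, -5.81999616e-01,  4.05745667e-04]), 'force': array([ 0.27884122, -0.32461624,  0.46369796]), 'ft_torque': array([-0.00086906,  0.00248877, -0.00492649]), 'grip_force': 0.0, 'grip_width': 0.9993040726759165}
```

View pics/scene0.png

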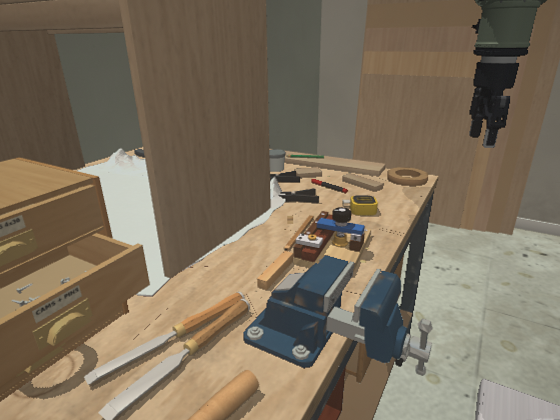

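View pics/side0.png

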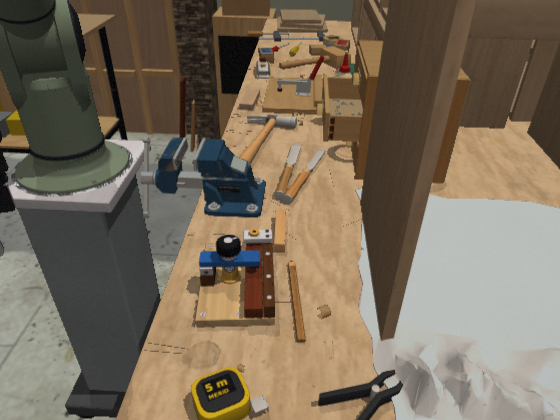

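The side view shows the knob at about (228,243), the blue bar at (230,259) and the strip at (255,280). The scene view shows the knob at about (342,213) and the bar at (342,228). Next I'll measure the knob from both views.

```bash
cat > h.py <<'E'
import numpy as np, cv2
def foc(c): return 210/np.tan(np.radians(float(c["fovy"]))/2)
def ray(c,u,v):
    f=foc(c); d=np.array([(u-c["cx"])/f,(v-c["cy"])/f,1.]); T=c["T"]; return T[:3,3],T[:3,:3]@d
def onplane(c,u,v,z):
    o,d=ray(c,u,v); return o+d*(z-o[2])/d[2]
def cloud(c):
    f=foc(c); v,u=np.mgrid[:420,:560]; D=c["depth"]
    P=np.stack([(u-c["cx"])/f*D,(v-c["cy"])/f*D,D],-1); return P@c["T"][:3,:3].T+c["T"][:3,3]
def tri(a,b):
    (o1,d1),(o2,d2)=a,b; d1=d1/np.linalg.norm(d1);d2=d2/np.linalg.norm(d2)
    t=np.linalg.lstsq(np.stack([d1,-d2],1),o2-o1,rcond=None)[0]
    p,q=o1+t[0]*d1,o2+t[1]*d2; return (p+q)/2,np.linalg.norm(p-q)
E
python3 - <<'E'
from h import *
rays={};ims=[]
for n,(u0,v0,u1,v1) in dict(scene=(290,190,390,265),side=(180,220,300,330)).items():
    c=dict(np.load(n+"0.npz")); P=cloud(c); im=c["frame"].astype(int); R,G,B=im[...,0],im[...,1],im[...,2]
    roi=np.zeros((420,560),bool); roi[v0:v1,u0:u1]=1
    blue=roi&(B>R+50)&(B>G+25)
    dark=(roi&(im.max(-1)<60)).astype(np.uint8)
    bv,bu=np.nonzero(blue); p=P[blue]
    print(n,"blue",blue.sum(),bu.min(),bu.max(),bv.min(),bv.max(),"z pct",np.percentile(p[:,2],[5,50,95]).round(4))
    top=blue&(P[...,2]>np.percentile(p[:,2],95)-.006); rc=cv2.minAreaRect(P[top][:,:2].astype(np.float32)*1000); print(" top rect mm",rc)
    k,l,st,ce=cv2.connectedComponentsWithStats(dark)
    for i in range(1,k):
        if st[i,4]>60:
            q=P[l==i]; print(" dark",st[i],ce[i].round(1),np.percentile(q,[5,50,95],axis=0).round(3).tolist())
    crop=c["frame"][v0:v1,u0:u1,::-1]; ims.append(cv2.resize(crop,(400,int(400*crop.shape[0]/crop.shape[1])),interpolation=cv2.INTER_CUBIC))
h=max(i.shape[0] for i in ims)
cv2.imwrite("pics/crop.png",np.hstack([cv2.copyMakeBorder(i,0,h-i.shape[0],0,0,0) for i in ims]))
E
```

```text
scene blue 163 317 363 218 230 z pct [0.0663 0.0676 0.0688]
 top rect mm ((363.1328125, -37.28448486328125), (103.202880859375, 800.71728515625), 15.947260856628418)
 dark [296 190  19   6  82] [306.2 192.2] [[0.661, -0.68, 0.004], [0.675, -0.659, 0.015], [0.694, -0.634, 0.021]]
 dark [290 192  29  11 160] [303.4 198.3] [[0.626, -0.627, 0.004], [0.663, -0.615, 0.012], [0.699, -0.601, 0.02]]
 dark [333 208  18  15 193] [341.6 215.7] [[0.447, -0.406, 0.083], [0.459, -0.387, 0.095], [0.478, -0.381, 0.102]]
side blue 648 199 259 251 265 z pct [0.0616 0.0681 0.0698]
 top rect mm ((501.7001953125, -695.6494140625), (102.6851577758789, 615.818115234375), 6.2397027015686035)
 dark [216 235  25  23 396] [227.8 247.2] [[0.453, -0.423, 0.084], [0.47, -0.415, 0.099], [0.487, -0.393, 0.103]]
 dark [200 267  16  19 164] [208.2 278.5] [[0.422, -0.431, 0.023], [0.435, -0.429, 0.034], [0.443, -0.406, 0.044]]
 dark [245 266  14   7  72] [250.9 268.5] [[0.498, -0.414, 0.039], [0.507, -0.408, 0.041], [0.518, -0.399, 0.057]]
 dark [264 307  11  10 110] [269.  311.5] [[0.538, -0.496, 0.024], [0.546, -0.495, 0.034], [0.554, -0.493, 0.045]]
 dark [245 309  18   9 133] [253.8 313. ] [[0.508, -0.498, 0.022], [0.522, -0.496, 0.03], [0.535, -0.494, 0.038]]
```

View pics/crop.png

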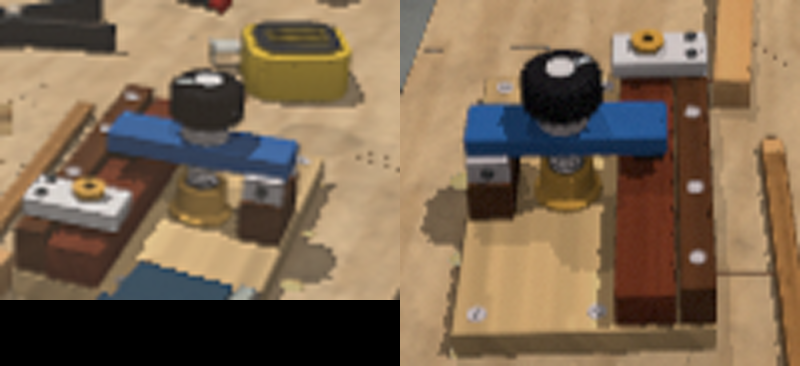

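Scene view: the knob spans about (332–351, 207–222) with the bar below it. Side view: the knob spans about (216–241, 235–259) on the bar, with the drill guide behind it to the left. I'll triangulate, then find joint solutions for the turn.

Run:
```python
from h import *
from scipy.spatial.transform import Rotation as Ro
from scipy.optimize import least_squares
from plant import kin, readout
c1=dict(np.load("scene0.npz"));c2=dict(np.load("side0.npz"))
p,g=tri(ray(c1,341.8,214.7),ray(c2,228.2,246.7)); print("knob body centre",p.round(4),"gap",g.round(4))
Q=[]
for c in(c1,c2):
    P=cloud(c).reshape(-1,3); m=(np.hypot(*(P[:,:2]-p[:2]).T)<.03)&(P[:,2]>.080)&(P[:,2]<.12); q=P[m];Q.append(q)
    t=q[q[:,2]>np.percentile(q[:,2],90)-.002]; print("top z",np.median(t[:,2]).round(4),"top-point circle",[np.round(x,4) for x in cv2.minEnclosingCircle((t[:,:2]*1000).astype(np.float32))])
s=[q[q[:,2]<.097] for q in Q]
f=least_squares(lambda x:np.concatenate([np.hypot(*(q[:,:2]-x[:2]).T)-.0205 for q in s]),p[:2],loss="soft_l1",f_scale=.002); print("side-wall axis",f.x.round(4),[len(q) for q in s])
# bar axis direction
for c in(c1,c2):
    P=cloud(c);im=c["frame"].astype(int);b=(im[...,2]>im[...,0]+50)&(im[...,2]>im[...,1]+25)&(abs(P[...,2]-.0685)<.003)&(np.hypot(P[...,0]-p[0],P[...,1]-p[1])<.12)
    rc=cv2.minAreaRect((P[b][:,:2]*1000).astype(np.float32));print("bar",rc)
pos=np.array([*p[:2],.094])
for a in np.arange(-180,180,20):
    R=(Ro.from_euler("z",a,degrees=True)*Ro.from_rotvec([np.pi,0,0])).as_rotvec()
    q=kin.ik(pos,R); print(a,None if q is None else np.round(q,2))
```

```text
knob body centre [ 0.4669 -0.4039  0.0892] gap 0.0036
top z 0.1018 top-point circle [array([ 465.4174, -400.65  ]), np.float64(18.1214)]
top z 0.1028 top-point circle [array([ 467.5847, -404.0797]), np.float64(19.0137)]
side-wall axis [ 0.467  -0.4023] [128, 166]
bar ((466.38214111328125, -399.8806457519531), (102.78720092773438, 29.248350143432617), 5.087779521942139)
bar ((469.8660888671875, -404.4634094238281), (102.55044555664062, 30.225093841552734), 5.875493049621582)
-180 [ 1.05  0.79 -0.65  1.71  0.6   0.86  1.7 ]
-160 [ 1.09  0.81 -0.73  1.71  0.67  0.89  2.  ]
-140 [ 0.    1.05  1.08  1.77 -1.08  1.05 -2.51]
-120 [ 0.23  0.81  0.61  1.76 -0.63  0.78 -2.51]
-100 [ 0.35  0.75  0.41  1.75 -0.42  0.73 -2.34]
-80 [ 0.4   0.73  0.32  1.75 -0.33  0.71 -2.06]
-60 [ 0.46  0.72  0.24  1.74 -0.24  0.7  -1.79]
-40 [ 0.51  0.71  0.16  1.74 -0.16  0.7  -1.51]
-20 [ 0.56  0.71  0.08  1.74 -0.08  0.7  -1.23]
0 [ 0.62  0.7   0.    1.74 -0.    0.7  -0.95]
20 [ 0.66  0.7  -0.07  1.73  0.07  0.71 -0.66]
40 [ 0.71  0.7  -0.13  1.73  0.13  0.72 -0.36]
60 [ 0.75  0.71 -0.2   1.73  0.19  0.72 -0.07]
80 [ 0.79  0.71 -0.26  1.73  0.25  0.74  0.23]
100 [ 0.84  0.72 -0.33  1.72  0.32  0.75  0.53]
120 [ 0.9   0.73 -0.42  1.72  0.4   0.77  0.81]
140 [ 0.95  0.75 -0.5   1.72  0.47  0.8   1.1 ]
160 [ 1.    0.76 -0.57  1.71  0.54  0.83  1.4 ]
```

Measured: axis about (0.467, -0.403), top at 0.102, bar about 5° off x. These agree with the text. Clockwise means decreasing yaw, so I'll start at yaw 160° and refine with the wrist camera from two places.

```bash
cat >> h.py <<'E'
from scipy.spatial.transform import Rotation as Ro
def rv(a): return (Ro.from_euler("z",a,degrees=True)*Ro.from_rotvec([np.pi,0,0])).as_rotvec()
def fray(c,u,v):
    f=foc(c); x,y=u-c["cx"],v-c["cy"]; rr=np.hypot(x,y); th=rr/f
    d=np.array([np.sin(th)*x/rr,np.sin(th)*y/rr,np.cos(th)]); return c["T"][:3,3],c["T"][:3,:3]@d
E
python3 - <<'E'
from h import *
from plant import r, eoat, kin, readout, vision
ims=[]
for i,(x,y,z) in enumerate([(.467,-.403,.22),(.447,-.433,.19)]):
    r.movep([x,y,z],rv(160)); c=vision.camera("wrist"); np.savez(f"w{i}.npz",**c); ims.append(cv2.resize(c["frame"][:,:,::-1],(400,300)))
    print(c["fovy"],c["cx"],c["cy"],c["T"].round(3).tolist())
cv2.imwrite("pics/w.png",np.hstack(ims)); s=readout.sense(); print(s["time"],s["joint_pos"].round(2),s["eef_pos"])
E
```

```text
65.70646984690485 280.18129644195915 201.3604687566162 [[0.344, 0.888, 0.306, 0.387], [0.939, -0.325, -0.113, -0.374], [-0.0, 0.327, -0.945, 0.344], [0.0, 0.0, 0.0, 1.0]]
65.70646984690485 280.18129644195915 201.3604687566162 [[0.345, 0.888, 0.305, 0.366], [0.939, -0.327, -0.112, -0.405], [0.0, 0.325, -0.946, 0.313], [0.0, 0.0, 0.0, 1.0]]
2.0 [ 1.08  0.65 -0.62  1.64  0.43  0.99  1.54] [ 0.44621238 -0.43357203  0.18944043]
```

View pics/w.png

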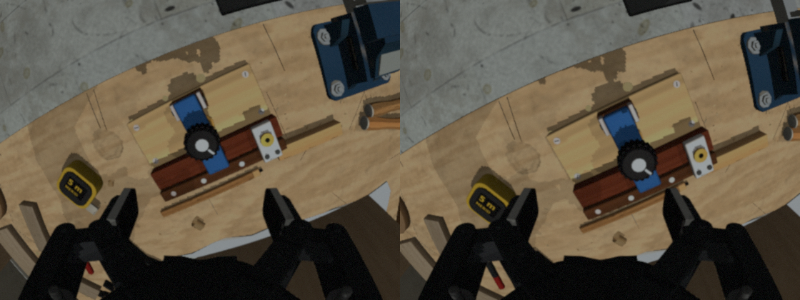

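Wrist view 0 shows the knob at about (283,204) px with the white hub and index line at (280,203). Wrist view 1 shows it at about (333,230). I'll refine using the knob outline.

Run:
```python
from h import *
rays=[];rh=[]
for i,(u,v) in enumerate([(283,204),(333,230)]):
    c=dict(np.load(f"w{i}.npz")); g=c["frame"].max(-1)
    yy,xx=np.mgrid[:420,:560]; near=np.hypot(xx-u,yy-v)<40
    dk=((g<65)&near).astype(np.uint8)
    dk=cv2.morphologyEx(dk,cv2.MORPH_CLOSE,np.ones((9,9)));dk=cv2.morphologyEx(dk,cv2.MORPH_OPEN,np.ones((7,7)))
    k,l,st,ce=cv2.connectedComponentsWithStats(dk); j=l[v,u] or 1+st[1:,4].argmax()
    cn=max(cv2.findContours((l==j).astype(np.uint8),0,1)[0],key=cv2.contourArea); e=cv2.fitEllipse(cv2.convexHull(cn))
    s=c["frame"].min(-1); w=((s>95)&(np.hypot(xx-u,yy-v)<18)).astype(np.uint8); wv,wu=np.nonzero(w)
    print(st[j],"ellipse",np.round(e[0],1),np.round(e[1],1),"white",w.sum(),wu.mean().round(1),wv.mean().round(1))
    P=fray(c,*e[0]); rays.append(P)
    for z in(.090,.102): o,d=P; print(z,(o+d*(z-o[2])/d[2]).round(4))
p,gap=tri(*rays); print("wrist tri",p.round(4),gap.round(4))
o=[]
```

```text
[ 255  165   63   65 2472] ellipse [282.3 197.1] [64.5 71.3] white 288 283.6 204.0
0.09 [ 0.4668 -0.4016  0.09  ]
0.102 [ 0.463  -0.4003  0.102 ]
[ 295  192   71   78 2903] ellipse [330.  228.3] [69.5 82.9] white 332 334.8 231.5
0.09 [ 0.4712 -0.4036  0.09  ]
0.102 [ 0.4655 -0.4037  0.102 ]
wrist tri [ 0.4648 -0.4021  0.1006] 0.004
```

Four estimates agree to about 2 mm, so I'll use (0.4665, -0.4025). Next I descend guarded, grip lightly, and check centring from the lateral force.

Run:
```python
from h import *
from plant import r, eoat, kin, readout, vision
def show(t):
    s=readout.sense(); print(t,round(s["time"],2),s["eef_pos"].round(4),"F",s["force"].round(1),"M",s["ft_torque"].round(2),"g",round(s["grip_width"],3),round(s["grip_force"],1),"q",s["joint_pos"].round(2))
r.movep([.4665,-.4025,.15],rv(160)); eoat.set_gripper(.8); show("hover")
print(r.line_to([.4665,-.4025,.0945],feed=.06,max_force=8)); show("down")
eoat.set_gripper(0,20); show("grip20")
r.hold(.3); show("settled")
c=vision.camera("side"); cv2.imwrite("pics/g.png",cv2.resize(c["frame"][180:340,140:320,::-1],None,fx=3,fy=3))
```

```text
hover 2.65 [ 0.4664 -0.4031  0.1506] F [-0.7 -0.6  0.4] M [ 0.02 -0.01  0.02] g 0.802 0.0 q [ 1.01  0.69 -0.6   1.69  0.47  0.91  1.45]
False
down 3.73 [ 0.4667 -0.4026  0.0949] F [-0.7  0.2  0.1] M [-0.03 -0.01 -0.02] g 0.797 0.0 q [ 0.99  0.76 -0.56  1.72  0.52  0.82  1.41]
grip20 4.08 [ 0.4668 -0.4022  0.0948] F [0.9 4.6 3.8] M [ 0.63 -0.   -0.03] g 0.485 22.8 q [ 0.99  0.76 -0.56  1.72  0.52  0.82  1.41]
settled 4.38 [ 0.4667 -0.4022  0.0946] F [1.4 5.  4.2] M [ 0.95 -0.2  -0.03] g 0.486 22.8 q [ 0.99  0.76 -0.56  1.72  0.52  0.82  1.41]
```

View pics/g.png

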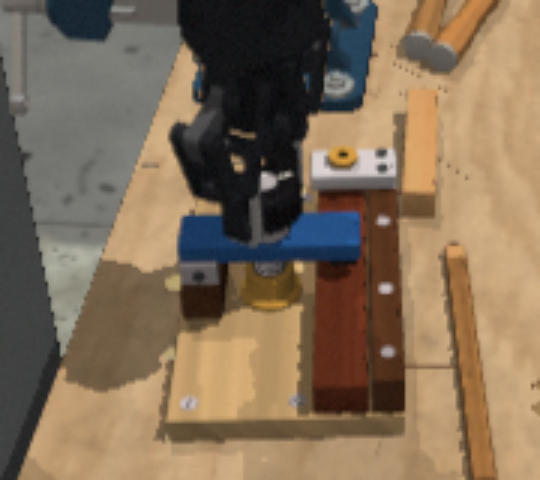

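The grip is 41 mm wide, which matches the knob. The lateral force suggests about 0.5 mm off in y. I'll tighten the grip and press to find the thread mouth as a height reference.

Run:
```python
from h import *
from plant import r, eoat, kin, readout, vision
def show(t):
    s=readout.sense(); print(t,round(s["time"],2),s["eef_pos"].round(4),"F",s["force"].round(1),"M",s["ft_torque"].round(2),"g",round(s["grip_width"],3),round(s["grip_force"],1))
eoat.set_gripper(0,50); show("grip50")
r.line_to([.4667,-.4017,.0945],feed=.02); show("centred")
for z in np.arange(.0935,.0845,-.001):
    h=r.line_to([.4667,-.4017,z],feed=.02,max_force=15); show(f"{z:.4f} {h}")
    if h: break
    if readout.sense()["force"][2]>20: break
```

```text
grip50 4.64 [ 0.4668 -0.4022  0.0946] F [1.5 5.  4.2] M [ 0.95 -0.16 -0.01] g 0.476 51.4
centred 4.89 [ 0.4668 -0.4021  0.0946] F [1.8 0.3 4.2] M [-0.05 -0.21 -0.03] g 0.476 51.7
0.0935 False 5.14 [ 0.4667 -0.402   0.0935] F [ 2.3 -1.2  3.9] M [-0.46 -0.28  0.03] g 0.473 51.8
0.0925 False 5.39 [ 0.4668 -0.402   0.0926] F [ 1.7 -1.9  4.9] M [-0.63 -0.29 -0.02] g 0.475 51.8
0.0915 False 5.64 [ 0.4667 -0.4019  0.0916] F [ 1.5 -2.2  4.8] M [-0.91 -0.29  0.07] g 0.479 51.9
0.0905 False 5.89 [ 0.4667 -0.4019  0.0906] F [ 2.  -4.2  5.2] M [-0.95 -0.28  0.03] g 0.474 51.9
0.0895 False 6.14 [ 0.4667 -0.402   0.0896] F [ 2.1 -2.9  5.5] M [-0.92 -0.28  0.02] g 0.477 51.9
0.0885 False 6.39 [ 0.4667 -0.402   0.0887] F [ 1.7 -2.6  6.1] M [-0.93 -0.29  0.02] g 0.476 51.9
0.0875 False 6.64 [ 0.4667 -0.4019  0.0877] F [ 1.1 -3.3  5.8] M [-0.88 -0.18 -0.02] g 0.472 51.9
0.0865 False 6.89 [ 0.4668 -0.402   0.0872] F [-0.7 -1.1 15.6] M [-0.43  0.33  0.05] g 0.478 53.2
0.0855 False 7.14 [ 0.4669 -0.402   0.0869] F [-4.8  1.2 27. ] M [0.06 1.11 0.01] g 0.471 54.4
```

The mouth is at z≈0.0875, so raised ≈0.0951, consistent with the text. I'll back off to 6.8 mm drop and turn clockwise in steps, following the forces.

```bash
cat > turn.py <<'E'
from h import *
from plant import r, readout
def turn(c,a,n,step,mz_stop=.6):
    """n yaw steps (deg); centre and height follow the forces"""
    c=np.array(c,float)
    for i in range(n):
        a+=step; r.line_to(c,rv(a),feed=.02); s=readout.sense(); F=s["force"]; M=s["ft_torque"]
        x=(Ro.from_rotvec(s["ee_rot"])).as_matrix()[:,0]
        print(f"{a:.0f} yaw {np.degrees(np.arctan2(x[1],x[0])):.1f} t{s['time']:.2f} p",(s["eef_pos"]*1e3).round(1),"F",F.round(1),"M",M.round(2),"q7",s["joint_pos"][6].round(2),"g",round(s["grip_force"]))
        if abs(M[2])>mz_stop: print("STOP"); break
        c[:2]+=np.clip(4e-5*F[:2],-3e-4,3e-4)
        if F[2]>14: c[2]+=min(5e-5*(F[2]-10),4e-4)
        if F[2]<2: c[2]-=min(5e-5*(6-F[2]),4e-4)
    print("c",c.tolist(),"a",a); return c,a
E
python3 - <<'E'
from turn import *
r.line_to([.4667,-.4017,.0881],feed=.02); print(readout.sense()["eef_pos"],readout.sense()["force"])
turn([.4667,-.4017,.0881],160,12,-10)
E
```

```text
[ 0.46675973 -0.40194259  0.08844894] [ 2.20715669 -3.18020883  5.24320032]
150 yaw 150.0 t7.75 p [ 466.8 -401.8   88.3] F [ 1.4 -2.7  5.6] M [-0.77 -0.22 -0.09] q7 1.26 g 52
140 yaw 140.0 t8.07 p [ 466.8 -401.8   88.3] F [ 0.9 -1.2  6.5] M [-0.52 -0.2  -0.07] q7 1.11 g 52
130 yaw 130.0 t8.40 p [ 466.9 -401.7   88.3] F [ 1.2 -0.4  5.9] M [-0.37 -0.19 -0.04] q7 0.97 g 52
120 yaw 120.0 t8.72 p [ 467.  -401.7   88.3] F [ 1.8 -0.6  5.9] M [-0.27 -0.27 -0.08] q7 0.83 g 52
110 yaw 110.0 t9.05 p [ 467.1 -401.6   88.2] F [1.4 0.4 5.9] M [-0.18 -0.28 -0.07] q7 0.69 g 52
100 yaw 100.0 t9.38 p [ 467.2 -401.6   88.2] F [ 2.4 -0.6  5.6] M [-0.13 -0.31 -0.11] q7 0.55 g 52
90 yaw 90.0 t9.70 p [ 467.3 -401.5   88.3] F [ 1.8 -0.6  6.9] M [-0.08 -0.25 -0.04] q7 0.41 g 52
80 yaw 80.0 t10.03 p [ 467.4 -401.5   88.2] F [ 1.7 -0.5  5.4] M [-0.04 -0.34 -0.08] q7 0.27 g 52
70 yaw 70.2 t10.35 p [ 467.5 -401.6   88.1] F [ 3.2 -1.   5.2] M [ 0.05 -0.62 -0.05] q7 0.14 g 52
60 yaw 60.3 t10.68 p [ 467.6 -401.7   88. ] F [4.9 0.6 2.5] M [ 0.27 -0.9  -0.05] q7 0.0 g 52
50 yaw 50.4 t11.00 p [ 467.7 -401.7   87.9] F [ 5.7  0.5 -0.8] M [ 0.16 -1.1  -0.04] q7 -0.13 g 51
40 yaw 40.4 t11.32 p [ 467.7 -401.8   87.6] F [5.4 1.  0.4] M [ 0.28 -0.88 -0.06] q7 -0.27 g 51
c [0.4679713239955251, -0.40190747600865206, 0.08748006293221991] a 40
```

It has caught: the knob now pulls the tool down as it turns. I'll continue to the stop.

Run:
```python
from turn import *
turn([0.46797,-0.40191,0.08738],40,17,-10,.45)
```

```text
30 yaw 30.4 t11.65 p [ 467.9 -401.9   87.4] F [3.  1.4 2.8] M [ 0.34 -0.64 -0.16] q7 -0.4 g 52
20 yaw 20.4 t11.97 p [ 467.9 -401.9   87.2] F [ 4.1 -1.8 -2.3] M [-0.05 -0.77 -0.06] q7 -0.53 g 51
10 yaw 10.4 t12.30 p [ 468.  -402.    86.9] F [ 1.2 -1.5  1.5] M [ 0.04 -0.4  -0.07] q7 -0.67 g 52
0 yaw 0.4 t12.62 p [ 468.1 -402.1   86.7] F [ 1.2 -1.2  1.9] M [-0.07 -0.22 -0.14] q7 -0.8 g 52
-10 yaw -9.6 t12.95 p [ 468.1 -402.2   86.5] F [-0.7 -2.   1.7] M [-0.26 -0.04 -0.11] q7 -0.93 g 51
-20 yaw -19.6 t13.28 p [ 468.1 -402.3   86.3] F [-0.4 -3.   1. ] M [-0.45  0.05 -0.03] q7 -1.06 g 51
-30 yaw -29.6 t13.60 p [ 468.1 -402.3   86.1] F [-1.2 -3.5  1.5] M [-0.51  0.22 -0.09] q7 -1.2 g 52
-40 yaw -39.6 t13.93 p [ 468.  -402.5   85.8] F [-2.9 -3.3  1.3] M [-0.56  0.35 -0.09] q7 -1.33 g 52
-50 yaw -49.6 t14.25 p [ 468.  -402.5   85.6] F [-2.6 -3.7  1.5] M [-0.58  0.35 -0.05] q7 -1.46 g 52
-60 yaw -59.7 t14.57 p [ 468.  -402.7   85.5] F [-3.4 -3.1  5.3] M [-0.45  0.45 -0.03] q7 -1.59 g 52
-70 yaw -69.7 t14.90 p [ 467.9 -403.1   85.6] F [-2.6 -4.3  5. ] M [-0.83  0.52 -0.01] q7 -1.73 g 52
-80 yaw -79.7 t15.22 p [ 467.6 -403.1   85.5] F [-3.4 -3.3  5.4] M [-0.67  0.65 -0.04] q7 -1.86 g 52
-90 yaw -89.7 t15.55 p [ 467.6 -403.    85.5] F [-2.6 -2.7  6.8] M [-0.32  0.58 -0.09] q7 -2.0 g 52
-100 yaw -99.7 t15.88 p [ 467.4 -403.1   85.4] F [-3.8 -1.3  7.5] M [-0.28  0.73 -0.04] q7 -2.13 g 52
-110 yaw -109.6 t16.20 p [ 467.4 -402.8   85.4] F [-3.7  0.9  8.9] M [0.17 0.55 0.08] q7 -2.27 g 52
-120 yaw -119.6 t16.52 p [ 467.3 -402.7   85.3] F [-2.3  1.1  7.3] M [0.2  0.43 0.08] q7 -2.41 g 52
-130 yaw -129.7 t16.85 p [ 467.  -403.    85.5] F [-3.7  1.6 13.2] M [ 0.16  0.64 -0.05] q7 -2.49 g 55
c [0.4670157168882292, -0.4031024283189873, 0.0853993868525244] a -130
```

The height stopped falling at yaw ≈ -60 but there was no torque spike. I'll check the bar height and the index line.

Run:
```python
from h import *
from plant import vision, readout
ims=[]
for n,(u0,v0,u1,v1) in dict(scene=(300,190,380,250),side=(180,215,280,290)).items():
    c=vision.camera(n); c0=dict(np.load(n+"0.npz"))
    for k in(c0,c):
        P=cloud(k); im=k["frame"].astype(int); b=(im[...,2]>im[...,0]+50)&(im[...,2]>im[...,1]+25)&(np.hypot(P[...,0]-.467,P[...,1]+.403)<.07)
        z=P[b][:,2]; print(n,b.sum(),"bar top",np.percentile(z,[50,75,90]).round(4),"rows",np.nonzero(b)[0].min(),np.nonzero(b)[0].max())
    ims.append(cv2.resize(c["frame"][v0:v1,u0:u1,::-1],(400,300),interpolation=cv2.INTER_CUBIC))
cv2.imwrite("pics/chk.png",np.hstack(ims)); print(readout.sense()["joint_efforts"].round(2))
```

```text
scene 162 bar top [0.0676 0.0681 0.0686] rows 218 230
scene 143 bar top [0.0579 0.0585 0.0589] rows 222 234
side 647 bar top [0.068  0.0689 0.0695] rows 251 265
side 577 bar top [0.0582 0.059  0.0596] rows 255 270
[-1.730e+00 -9.130e+01  2.458e+01 -2.131e+01 -6.800e-01 -3.300e-01
  5.000e-02]
```

View pics/chk.png

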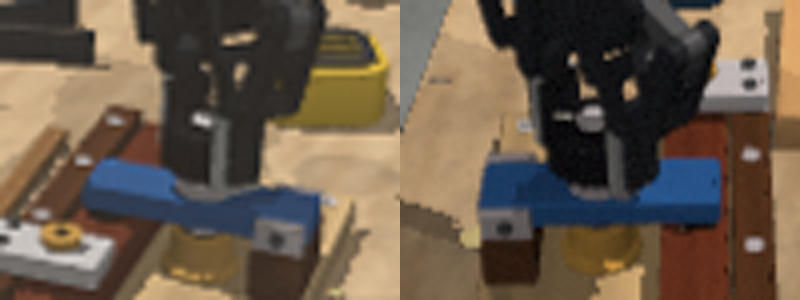

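The bar's top has dropped about 10 mm to 58 mm, so it is seated or nearly so. In the side crop the index line now runs from the hub at (591,118) toward (560,115), pointing to -x. In wrist view 0 it started near +27°. That makes about 3.7 rad of knob turn against 5.06 rad of finger turn, so the fingers slipped at the stop. I'll regrip harder and turn again to be sure it's bottomed out.

```bash
cat > idx.py <<'E'
from h import *
from plant import vision
def idx():
    """index line angle on the knob top, from the side view, deg"""
    c=vision.camera("side"); g=c["frame"].min(-1).astype(float); f=foc(c); out=[]
    T=c["T"]
    for a in range(-180,180,5):
        t=np.linspace(.007,.015,9); P=np.stack([.4674+t*np.cos(np.radians(a)),-.4025+t*np.sin(np.radians(a)),np.full(9,.0925)],1)
        p=(P-T[:3,3])@T[:3,:3]; uv=(p[:,:2]/p[:,2:]*f+[c["cx"],c["cy"]]).astype(np.float32)
        out.append((cv2.remap(g.astype(np.float32),uv[:,0],uv[:,1],cv2.INTER_LINEAR).mean(),a))
    return sorted(out)[-4:][::-1]
E
python3 - <<'E'
from turn import *; from idx import idx
from plant import eoat
print("idx",idx())
eoat.set_gripper(.7); C=[.4674,-.4024,.0853]
r.line_to(C,rv(-130),feed=.05); r.line_to(C,rv(-85),feed=.05); r.line_to(C,rv(-40),feed=.05); s=readout.sense(); print("open",s["time"],s["eef_pos"].round(4),s["force"].round(1),s["joint_pos"].round(2))
print("idx",idx())
eoat.set_gripper(0,110); s=readout.sense(); print("grip",s["time"],s["force"].round(1),s["ft_torque"].round(2),s["grip_force"]); print("idx",idx())
turn(C,-40,5,-6,.5); print("idx",idx())
E
```

```text
idx [(np.float32(85.69716), 100), (np.float32(85.51498), 105), (np.float32(84.93771), 90), (np.float32(84.35406), 85)]
open 19.4417 [ 0.4674 -0.4024  0.0852] [-0.1  0.5 -1.1] [ 0.32  0.77  0.44  1.76 -0.47  0.72 -1.25]
idx [(np.float32(70.35905), 170), (np.float32(69.05436), 165), (np.float32(63.10547), 160), (np.float32(59.21495), 175)]
grip 19.8167 [-2.4  2.6 10.1] [0.55 0.41 0.  ] 109.4744610786438
idx [(np.float32(60.67231), -135), (np.float32(58.431206), -140), (np.float32(55.527996), -130), (np.float32(51.702583), -145)]
-46 yaw -46.1 t20.12 p [ 467.4 -402.2   85.7] F [-2.5  3.3 10.3] M [ 1.04  0.83 -0.08] q7 -1.33 g 111
-52 yaw -52.1 t20.38 p [ 467.3 -402.1   85.7] F [-2.7  1.9  9.7] M [ 0.86  0.62 -0.11] q7 -1.41 g 111
-58 yaw -58.1 t20.64 p [ 466.7 -401.1   85.7] F [-6.7  9.5 16.8] M [ 2.26  1.65 -0.08] q7 -1.49 g 112
-64 yaw -64.1 t20.90 p [ 466.8 -401.    85.8] F [-2.7  4.8 11.3] M [ 1.76  0.88 -0.11] q7 -1.57 g 112
-70 yaw -70.1 t21.16 p [ 466.9 -400.9   85.8] F [-0.8  4.4  8.6] M [ 1.58  0.49 -0.07] q7 -1.66 g 111
c [0.46678184793276234, -0.40152361029477435, 0.08564058271680478] a -70
idx [(np.float32(72.16363), 165), (np.float32(71.88693), 170), (np.float32(65.62565), 160), (np.float32(57.655926), 175)]
```

With a clear view, the index stays at 167° through a further 30° of finger turn at 110 N, so the knob is against its hard stop and the pads just slip. I'll regrip centred at yaw 20° so the final view stays clear, nudge once more against the stop, then back off 90° while following the thread up.

Run:
```python
from turn import *; from idx import idx
from plant import eoat
r.hold(.2)
eoat.set_gripper(.7); C=np.array([.4672,-.4023,.0855])
for a in(-70,-25,20): r.line_to(C,rv(a),feed=.05)
print("idx open",idx()); eoat.set_gripper(0,80)
C,a=turn(C,20,3,-5,.5); r.hold(.3); print("tight idx",idx())
for i in range(9):
    C[2]+=.00022; C,a=turn(C,a,1,10,.6)
print("idx",idx(),readout.sense()["time"])
```

```text
idx open [(np.float32(69.07921), 170), (np.float32(67.564125), 165), (np.float32(59.64746), 160), (np.float32(56.125324), 175)]
15 yaw 14.9 t24.48 p [ 466.1 -402.7   85.8] F [-7.4 -0.5 10.3] M [0.03 1.93 0.18] q7 -0.52 g 81
10 yaw 9.9 t24.73 p [ 465.7 -402.5   85.7] F [-8.8  0.3  9.3] M [ 0.16  1.81 -0.04] q7 -0.59 g 81
5 yaw 4.9 t24.98 p [ 465.6 -402.4   85.6] F [-8.2  0.6  8.3] M [ 0.31  1.54 -0.07] q7 -0.66 g 81
c [0.46630392051944203, -0.40228729424540394, 0.0855] a 5
tight idx [(np.float32(24.268229), -110), (np.float32(23.972548), -105), (np.float32(23.644966), 5), (np.float32(23.424696), -85)]
15 yaw 14.7 t25.65 p [ 465.7 -402.7   85.8] F [-6.8 -1.9  3. ] M [-0.43  1.08  0.09] q7 -0.53 g 80
c [0.46603140387877234, -0.4023634270381773, 0.08572] a 15
25 yaw 24.6 t25.98 p [ 465.7 -403.    86. ] F [-3.7 -4.1  1.7] M [-0.88  0.75  0.05] q7 -0.4 g 80
c [0.46588378770998573, -0.40252718162659684, 0.08572682141311654] a 25
35 yaw 34.5 t26.30 p [ 465.8 -403.2   86.2] F [-2.7 -4.7  2.8] M [-1.06  0.59  0.08] q7 -0.26 g 81
c [0.4657746258708363, -0.4027155782154461, 0.08594682141311653] 
[... 441 characters left out ...]
[0.4657773591980527, -0.40341143041366323, 0.08637178255656974] a 65
75 yaw 74.5 t27.60 p [ 466.8 -404.    87. ] F [ 3.4 -6.   2.9] M [-1.22 -0.53  0.09] q7 0.27 g 81
c [0.4659126634345914, -0.4036508588036148, 0.08659178255656974] a 75
85 yaw 84.5 t27.93 p [ 467.1 -404.1   87.2] F [ 4.1 -6.1  3.8] M [-1.11 -0.67  0.06] q7 0.41 g 81
c [0.46607654421164657, -0.40389339917099143, 0.08681178255656974] a 85
95 yaw 94.5 t28.25 p [ 467.4 -404.2   87.5] F [ 4.6 -3.4  3.2] M [-0.89 -0.83  0.04] q7 0.54 g 81
c [0.4662598251269842, -0.4040298606004177, 0.08703178255656974] a 95
idx [(np.float32(90.54644), -100), (np.float32(80.962456), 85), (np.float32(80.61307), 105), (np.float32(80.34885), 90)] 28.3
```

It turned back with the fingers: z is up 1.9 mm and the index estimate is -100°. I'll verify with a picture and the bar height.

Run:
```python
from h import *
from plant import vision, readout,r
r.hold(.3)
ims=[]
for n,(u0,v0,u1,v1) in dict(scene=(300,190,380,250),side=(180,215,280,290)).items():
    c=vision.camera(n); P=cloud(c); im=c["frame"].astype(int); b=(im[...,2]>im[...,0]+50)&(im[...,2]>im[...,1]+25)&(np.hypot(P[...,0]-.467,P[...,1]+.403)<.07)
    print(n,"bar top",np.percentile(P[b][:,2],[50,75,90]).round(4))
    ims.append(cv2.resize(c["frame"][v0:v1,u0:u1,::-1],(400,300),interpolation=cv2.INTER_CUBIC))
cv2.imwrite("pics/fin.png",np.hstack(ims)); s=readout.sense(); print({k:np.round(s[k],3) for k in("time","eef_pos","force","ft_torque","grip_force")})
```

```text
scene bar top [0.0596 0.0601 0.0606]
side bar top [0.06   0.0608 0.0615]
{'time': np.float64(28.7), 'eef_pos': array([ 0.467, -0.404,  0.087]), 'force': array([ 5.717, -4.126,  2.943]), 'ft_torque': array([-0.909, -0.78 ,  0.032]), 'grip_force': np.float64(80.694)}
```

View pics/fin.png

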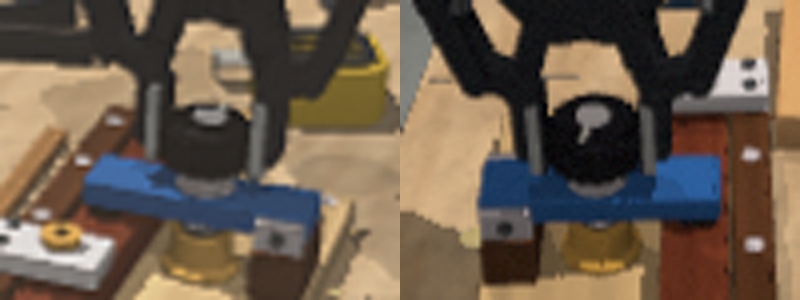

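The side crop shows the index line pointing toward the camera and slightly left (hub (592,115) to (583,140), about -100°), which is 92° back from the stop. The bar is up about 1.8 mm and the knob is gripped with 80 N, so I'm handing in.

```bash
python3 -c "
from plant import job_done
print(job_done())"
```

```text
the job is handed in; nothing more can be done
None
```

The job is handed in: the thread caught, the knob was screwed to its stop and backed off about 92°, and it is still gripped with about 80 N; the judge returned no result, and I inferred the stop from the index line and bar height because there was no torque spike.

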